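# Set up the filling tray

### The job

Set up the tray for the tooth-filling practical: lay the blue etch syringe in the blue cradle and the dark grey composite syringe in the dark grey cradle, and stand the amber bottle with the black cap in the middle of the white cup and the green glass dish in the middle of the mint-green saucer, both upright. Set the glass bottle and dish down, do not drop them. Leave the yellow syringe and the clear bottle with the white cap where they are: they belong to another class.

Things in the scene. Friction and masses are not known exactly. Their poses are not given: they have to be found in the camera images.
- etch_syringe: Etch-gel syringe with a blue barrel, white plunger and white tip cap, about 20 g. It lies on the counter. Origin on the barrel's axis at mid-length, x along the barrel to the nozzle end, z up as it lies. Barrel 13 mm across from x = -40 to +40 mm; a flat finger flange 28 mm wide and 13 mm high at x = -43 to -40 mm; the whole runs from x = -55 to +54 mm.
- composite_syringe: Composite-filling syringe with a dark grey, almost black barrel and end knob and a tan (tooth-coloured) cap, about 17 to 35 g. It lies on the counter. Origin on the barrel's axis at mid-length, x along the barrel to the nozzle end, z up as it lies. Barrel 15 mm across from x = -40 to +40 mm; a flat finger flange 28 mm wide and 15 mm high at x = -43 to -40 mm; the whole runs from x = -55 to +54 mm.
- bond_bottle: Small amber-brown bonding bottle with a black cap and a white label band. 52 mm tall overall: round body 26 mm across up to 34 mm height, narrow cap 19 mm across from 38 to 52 mm; 20 to 42 g. Stands upright; origin at the centre of its underside, z up.
- glass_dish: Small round dish of thick dark green glass with a hollow top, 22 mm tall, 36 mm across from 14 mm height up to the rim, slightly waisted below; 28 to 56 g. Stands upright; origin at the centre of its underside, z up.
- etch_cradle: Blue cradle, for the blue syringe. Two 8 mm thick 90 degree V saddles at x = +-25 mm (42 mm gap for the fingers; V bottom 11 mm, tops 27 mm over the underside, 31 mm wide) hold its barrel along x, axis 20 mm over the underside, nozzle either way. Insert 134 x 82 mm, one of four side by side in a fixed tray (rim 13 mm over the counter). Origin: centre of its underside, 3 mm over the counter; x along, z up.
- composite_cradle: Almost black cradle, for the dark syringe. Two 8 mm thick 90 degree V saddles at x = +-25 mm (42 mm gap for the fingers; V bottom 11 mm, tops 27 mm over the underside, 31 mm wide) hold its barrel along x, axis 22 mm over the underside, nozzle either way. Insert 134 x 82 mm, one of four side by side in a fixed tray (rim 13 mm over the counter). Origin: centre of its underside, 3 mm over the counter; x along, z up.
- bottle_cup: White insert with a round cup in its middle, for the amber bottle: 42 mm across inside, wall 3 mm thick, floor 4 mm and rim 18 mm over the underside (grip the bottle above the rim). Insert 134 x 82 mm, one of four side by side in a fixed tray (rim 13 mm over the counter). Origin: centre of its underside, 3 mm over the counter; x along, z up.
- dish_saucer: Mint-green insert with a wide, shallow round saucer in its middle, for the glass dish: 56 mm across inside, wall 3 mm thick, floor 4 mm and rim 10 mm over the underside. Insert 134 x 82 mm, one of four side by side in a fixed tray (rim 13 mm over the counter). Origin: centre of its underside, 3 mm over the counter; x along, z up.
- cement_syringe: Look-alike, not wanted: a syringe of the etch syringe's shape and size but with a yellow barrel. It lies on the counter. Origin on the barrel's axis at mid-length, x along the barrel to the nozzle end, z up as it lies. Barrel 13 mm across from x = -40 to +40 mm; a flat finger flange 28 mm wide and 13 mm high at x = -43 to -40 mm; the whole runs from x = -55 to +54 mm.
- saline_bottle: Look-alike, not wanted: a bottle of the bonding bottle's shape and size, but whitish clear with a white cap. 52 mm tall overall: round body 26 mm across up to 34 mm height, narrow cap 19 mm across from 38 to 52 mm; 20 to 42 g. Stands upright; origin at the centre of its underside, z up.
Not all that is in view belongs to the job. Of the things that look like the bottle_cup, the largest one is meant.

How it is judged:
By the outcome, as a careful person would: the job done as asked, in the order asked, and still so for the second after the job is handed in, with the robot touching nothing.
It also fails if it takes over 118 s, if anything falls off the work surface, if the arm or the gripper's body presses on something with over 40 N, if the wrist force passes 120 N, or if a joint passes its speed limit or range.

### The arm

A 6-joint arm with a two-finger parallel gripper is mounted at the origin on the work surface. World frame = base frame: x ahead of the robot, y to its left, z up, the work surface at z = 0. Lengths are in m, angles in rad, forces in N, time in s.
With the tool pointing down it reaches from about 0.35 to 0.775 m from the base axis. Payload 7.3 kg.
Tool frame: the origin (TCP) lies at the very end of the fingers, on their centre line; the grasp point (between the pads) lies 19 mm behind it (robot.hold_point_z is the distance from the TCP to the grasp point, in m); y points along the fingers, z is the direction in which the jaws open and shut, and the axes are right-handed (so a half turn about y gives the same grasp; the last joint's range is limited). The gripper opens to 92 mm and grips with 3 to 60 N. Pads are 19 mm wide; open, the fingers measure 130 mm over their backs; the gripper's body (75 mm by 190 mm) begins 47 mm behind the grasp point.
Start: joints at [0.988, 0.342, 1.524, -0, 1.275, -0.146], TCP at [0.222, 0.476, 0.227] pointing down, gripper open.
Joint ranges: [-2.53, 2.53], [-0.77, 2.02], [0.04, 2.7], [-1, 4.14], [0.28, 2.66], [-3.11, 3.11]. Speed limits (rad/s): [2.57, 2.57, 3.14, 3.14, 3.14, 3.14].

### API

Orientations are given as [roll, pitch, yaw] about the fixed x, y, z axes, in that order (R = Rz(yaw) Ry(pitch) Rx(roll)).
In Python, from cell import robot gives the robot as it stands.
- The arm moves only by the shell command python3 -m crank 'ROWS' [OPENING] [FORCE]. ROWS is a JSON object of lists of equal length, an entry for each row: "xyz": the shift along the tool's x, y, z in cm, a list of three; "roll": the turn about the tool's y in degrees. A call has 1 to 20 rows; each row shifts and turns the commanded pose from where the row before left it, along the tool's axes as they then stand; what a row does not reach is not made up. A row lasts 1/10 s, in which the tool goes at most 50 mm and 8.59 degrees, less where a joint would pass 70% of its speed; a pose out of reach is approached as far as the arm can. A call is refused whole if a number of a shift passes 5 or a number of a turn 8.59, either way. A call with a gripper value outside its range is refused whole. OPENING is the gripper command: -1 is fully open, 1 is shut, values between are in proportion, set as the call begins (- or left out, the last holds). The fingers move at their own pace and stop on an object; FORCE is the grip in N (left out, the last holds). Time passes only in rows, so rows that do not move let the fingers close. It gives the time, the measured TCP pose, the force and the opening at its end, in the units of the state.
- robot.observe(): the state, without advancing time (a new reading comes with each control period).
- robot.read_camera(name): name is "scene" or "top" or "wrist"; returns the picture (400x640x3 uint8, red, green, blue); there is no depth.
- robot.calibration(name): a dict with "intrinsics" (3x3 intrinsics, pixels), "D" ([k1, k2, p1, p2, k3] as OpenCV has them; the pictures are not rectified), "pose" (4x4, takes a point from camera to world coordinates). Camera axes: x right, y down, z forward; pixel columns grow to the right and rows downward; lengths in m; the calibration is good to about 2 mm. A picture is of the moment at which its call begins: read the wrist's pose just before it. calibration takes no time and is no camera call; for the wrist camera it gives the pose at the moment of the call.
- robot.hand_in(): hands the job in, once; it reports no verdict.
The state is a dict: "time": time; "qpos": joint angles; "qvel": joint speeds; "joint_efforts": joint torques, N m; "tool_pos": TCP position; "tool_rot": TCP orientation; "contact_force": force on the tool from outside, world axes, zero at the start; "torque": the same for the moment, N m; "opening": finger opening in m.
Only numpy, scipy, OpenCV 4.12 (cv2) and the standard library are available. Lean on these libraries where they do the work, as an engineer would, in place of code of your own. Each camera call takes 0.05 s, during which the arm holds its last target.

## Working session

There is one attempt and no reset: what is moved stays moved. The work goes in short steps, Python scripts to look and compute and a shell command to move; the robot and the scene stay as the last step left them, time stands still between calls to the robot, and variables do not carry over. Pictures are saved under pics/ and viewed, and the job is handed in when it is done.

```bash
ls; mkdir -p pics; python3 - <<'E'
from cell import robot
import cv2
print(robot.observe())
for n in ("scene","top"):
    im=robot.read_camera(n); cv2.imwrite(f"pics/{n}0.png",im[:,:,::-1])
    c=robot.calibration(n); print(n,c)
print(robot.hold_point_z)
E
```

```text
pics
{'time': 0.0, 'qpos': array([ 9.87995607e-01,  3.42730991e-01,  1.52502573e+00, -2.07736797e-05,
        1.27536762e+00, -1.46016434e-01]), 'qvel': array([-1.23122406e-04, -2.38639306e-03,  1.46407985e-03,  8.82794162e-04,
       -9.21987047e-05,  8.26239751e-04]), 'joint_efforts': array([-2.01436691e-03, -4.31232655e+01, -2.44217581e+01,  7.16942246e-02,
        5.59248368e-02, -1.79287858e-04]), 'tool_pos': array([0.221859  , 0.47537441, 0.22603762]), 'tool_rot': array([-1.57231461e+00,  2.03205144e-04, -4.36778377e-01]), 'contact_force': array([-0.10014929,  0.28262979,  0.12396584]), 'torque': array([-0.00237865,  0.00175152, -0.03893388]), 'opening': 0.09145578492722274}
scene {'intrinsics': array([[396.69573696,   0.        , 321.62145386],
       [  0.        , 396.69573696, 204.52562811],
       [  0.        ,   0.        ,   1.        ]]), 'D': array([-0.03337031,  0.        ,  0.        ,  0.        ,  0.        ]), 'pose': array([[-0.51388483,  0.58431539, -0.62809068,  1.13797171],
       [ 0.85780043,  0.34143018, -0.38419248,  0.33644293],
       [-0.01004047, -0.73620714, -0.67668178,  0.64398089],
       [ 0.        ,  0.        ,  0.        ,  1.        ]])}
top {'intrinsics': array([[455.15510014,   0.        , 327.32482949],
       [  0.        , 455.15510014, 203.17210072],
       [  0.        ,   0.        ,   1.        ]]), 'D': array([0.01591768, 0.        , 0.        , 0.        , 0.        ]), 'pose': array([[ 2.15479709e-02, -9.91823491e-01,  1.25784923e-01,
         4.55457455e-01],
       [-9.99767091e-01, -2.15281897e-02,  1.51677944e-03,
         6.62890285e-04],
       [ 1.20354419e-03, -1.25788310e-01, -9.92056376e-01,
         1.15927559e+00],
       [ 0.00000000e+00,  0.00000000e+00,  0.00000000e+00,
         1.00000000e+00]])}
0.0188
```

View pics/top0.png

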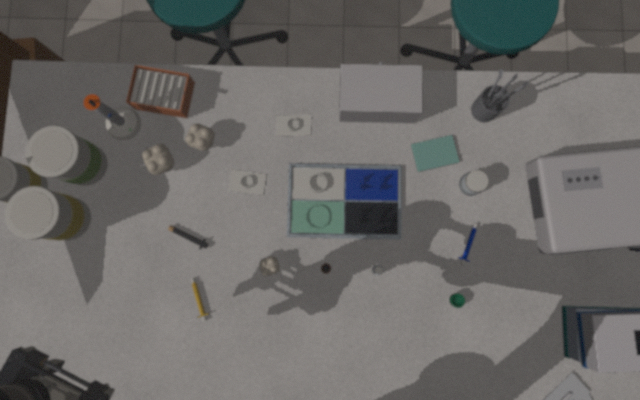

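View pics/scene0.png

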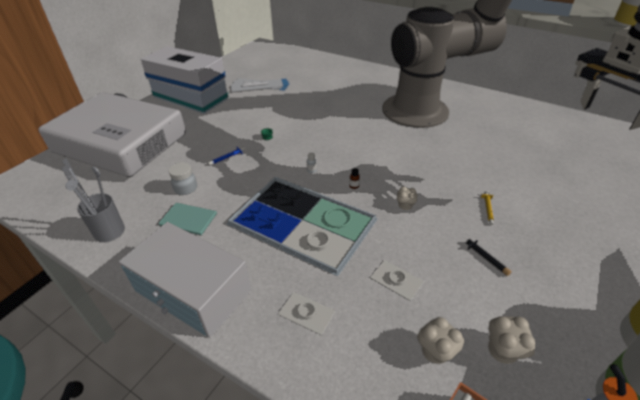

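Top view: the tray is at px (290–400, 165–236). The blue etch syringe is at (470,243), the composite at (189,236), the amber bottle at (326,268), the clear bottle at (377,268), the dish at (457,299) and the yellow syringe at (199,299). The order will be etch, composite, bottle, dish. Next I'll enlarge.

```bash
python3 - <<'E'
import cv2,numpy as np
im=cv2.imread("pics/top0.png")
def crop(n,x,y,w,h,s): cv2.imwrite(n,cv2.resize(im[y:y+h,x:x+w],None,fx=s,fy=s,interpolation=cv2.INTER_CUBIC))
crop("pics/c_tray.png",280,155,130,92,6)
a=im[215:315,425:500];b=im[215:315,155:230];
cv2.imwrite("pics/c_obj.png",cv2.resize(np.hstack([a,b]),None,fx=5,fy=5,interpolation=cv2.INTER_CUBIC))
crop("pics/c_bot.png",300,245,100,45,8)
E
```

```text
(no output)
```

View pics/c_tray.png

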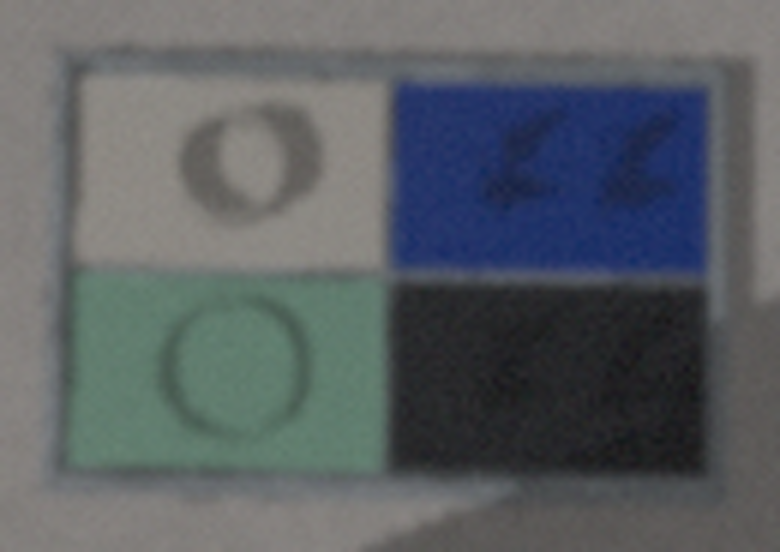

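View pics/c_obj.png

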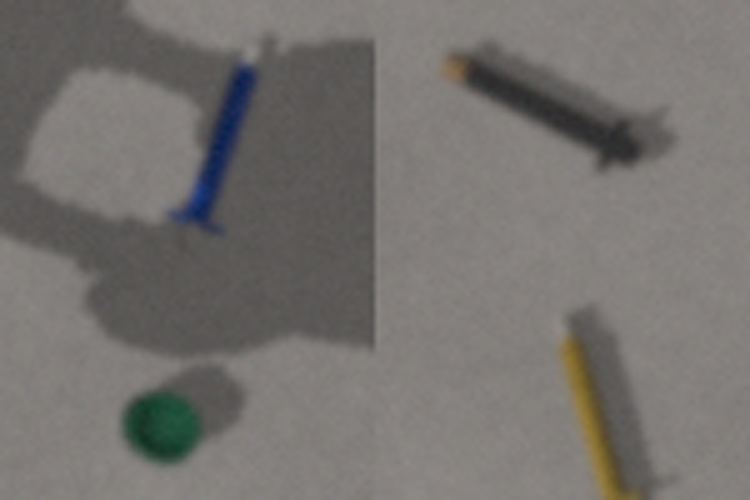

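View pics/c_bot.png

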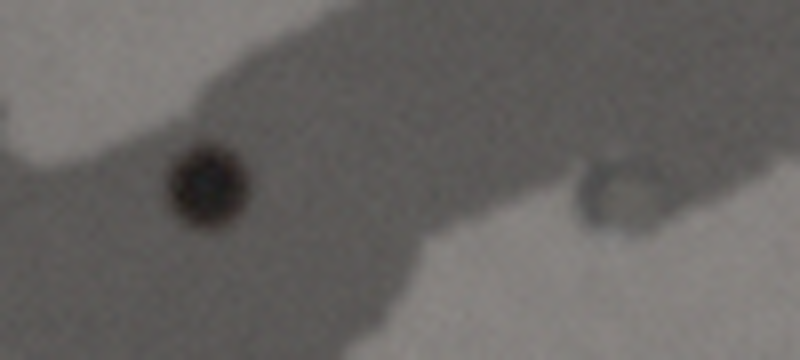

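```bash
cat > h.py <<'E'
import numpy as np, cv2
from cell import robot
def px2w(name,uv,z,cal=None):
    c=cal or robot.calibration(name)
    uv=np.array(uv,float).reshape(-1,1,2)
    n=cv2.undistortPoints(uv,c["intrinsics"],c["D"]).reshape(-1,2)
    P=c["pose"]; d=np.c_[n,np.ones(len(n))]@P[:3,:3].T; o=P[:3,3]
    z=np.broadcast_to(z,len(n)); t=(z-o[2])/d[:,2]
    return o+d*t[:,None]
def w2px(name,X,cal=None):
    c=cal or robot.calibration(name)
    Ti=np.linalg.inv(c["pose"])
    return cv2.projectPoints(np.array(X,float).reshape(-1,1,3),cv2.Rodrigues(Ti[:3,:3])[0],Ti[:3,3],c["intrinsics"],c["D"])[0].reshape(-1,2)
def go(target,yaw):
    "shift needed in tool axes (cm) at final yaw, and roll deg"
    s=robot.observe(); p=np.array(s["tool_pos"]); y=s["tool_rot"][2]
    d=np.array(target)-p
    r=np.degrees((y-yaw+np.pi)%(2*np.pi)-np.pi)
    for nm,a in(("cur",y),("fin",yaw)):
        print(nm,"x %.2f y %.2f z %.2f cm"%tuple(100*np.array([d@[np.cos(a),np.sin(a),0],-d[2],d@[-np.sin(a),np.cos(a),0]])),end="  ")
    print("roll %.2f deg"%r)
E
python3 - <<'E'
from h import *
np.set_printoptions(precision=4,suppress=True)
def cr(pts,ox,oy,s): return [(ox+(u+.5)/s-.5,oy+(v+.5)/s-.5) for u,v in pts]
for n,p in dict(blue=[(393,82),(708,87),(705,272),(393,270)],black=[(393,282),(708,283),(705,473),(390,473)],white=[(80,72),(388,78),(386,268),(72,268)],mint=[(72,270),(388,280),(386,470),(64,468)]).items():
    W=px2w("top",cr(p,280,155,6),.006); print(n,W.mean(0),"sizes",np.linalg.norm(W-np.roll(W,-1,0),axis=1)); d=W[1]-W[0]+W[2]-W[3];print(" dir",np.degrees(np.arctan2(d[1],d[0])))
print("cup rim",px2w("top",cr([(250,163)],280,155,6),.021),"saucer rim",px2w("top",cr([(235,367)],280,155,6),.013))
for n,p,ox,z in (("etch",[(247,68),(200,212)],425,.0065),("comp",[(95,68),(240,146)],155,.0075)):
    W=px2w("top",cr(p,ox,215,5),z);d=W[0]-W[1];print(n,W,"mid",W.mean(0),np.linalg.norm(d),np.degrees(np.arctan2(d[1],d[0])))
print("dish",px2w("top",cr([(162,425)],425,215,5),.022))
print("bottle",px2w("top",cr([(208,187)],300,245,8),.052))
print("saline",px2w("top",cr([(630,192)],300,245,8),.045))
E
```

```text
blue [ 0.6534 -0.1091  0.006 ] sizes [0.1353 0.0802 0.1329 0.0815]
 dir -89.41182091326877
black [ 0.5674 -0.1096  0.006 ] sizes [0.1341 0.0809 0.1329 0.0813]
 dir -88.8454075638191
white [0.6531 0.0271 0.006 ] sizes [0.1324 0.0824 0.1338 0.0851]
 dir -89.3170691401048
mint [0.5669 0.0267 0.006 ] sizes [0.1347 0.0809 0.1359 0.0844]
 dir -89.84850786280695
cup rim [[0.6542 0.019  0.021 ]] saucer rim [[0.5683 0.0234 0.013 ]]
etch [[ 0.5458 -0.3703  0.0065]
 [ 0.4728 -0.3453  0.0065]] mid [ 0.5093 -0.3578  0.0065] 0.07713726203235607 -18.892430223779755
comp [[0.5293 0.3895 0.0075]
 [0.4916 0.3142 0.0075]] mid [0.5104 0.3518 0.0075] 0.08421532561285316 63.37771386029612
dish [[ 0.3686 -0.3202  0.022 ]]
bottle [[0.4386 0.0032 0.052 ]]
saline [[ 0.4398 -0.1246  0.045 ]]
```

```bash
python3 - <<'E'
from h import *
go([0.50,-0.35,0.2],np.radians(-18.9))
c=robot.calibration("wrist");print(c["pose"],c["intrinsics"])
E
```

```text
cur x 60.12 y 2.61 z -63.03 cm  fin x 53.05 y 2.61 z -69.08 cm  roll -6.13 deg
[[ 4.23611381e-01  8.74142785e-01  2.37545342e-01  1.58013164e-01]
 [ 9.05844005e-01 -4.08730748e-01 -1.11291575e-01  5.05529081e-01]
 [-1.92641898e-04  2.62323402e-01 -9.64979998e-01  3.84943592e-01]
 [ 0.00000000e+00  0.00000000e+00  0.00000000e+00  1.00000000e+00]] [[302.5396293    0.         320.8631896 ]
 [  0.         302.5396293  200.11942331]
 [  0.           0.           1.        ]]
```

```bash
python3 -m crank '{"xyz":[[3.2,0.1,-3.3],[3.2,0.1,-3.3],[3.2,0.1,-3.3],[3.2,0.1,-3.3],[3.2,0.1,-3.3],[3.2,0.1,-3.3],[3.2,0.1,-3.3],[3.2,0.1,-3.3],[3.2,0.1,-3.3],[3.2,0.1,-3.3],[3.2,0.1,-3.3],[3.2,0.1,-3.3],[3.2,0.1,-3.3],[3.2,0.1,-3.3],[3.2,0.1,-3.3],[3.2,0.1,-3.3],[3.2,0.1,-3.3],[3.2,0.1,-3.3],[2.5,0.5,-3.6],[0,0.4,0]],"roll":[0,0,0,0,0,0,0,0,0,0,0,0,0,0,0,0,0,0,0,-6.1]}' -1; python3 - <<'E'
from h import *
im=robot.read_camera("wrist");cv2.imwrite("pics/w1.png",im[:,:,::-1])
print(robot.observe()["tool_pos"],robot.observe()["tool_rot"])
go([0.5093,-0.3578,0.2],np.radians(-18.9))
E
```

```text
time: 2.1
tool_pos: [0.4999, -0.3544, 0.1979]
tool_rot: [-1.572, 0.0, -0.333]
contact_force: [-0.2, 0.7, -0.5]
opening: 0.0919
[ 0.49939663 -0.35160638  0.19715007] [-1.569831    0.00274386 -0.32441531]
cur x 1.14 y -0.28 z -0.27 cm  fin x 1.14 y -0.28 z -0.27 cm  roll 0.31 deg
```

View pics/w1.png

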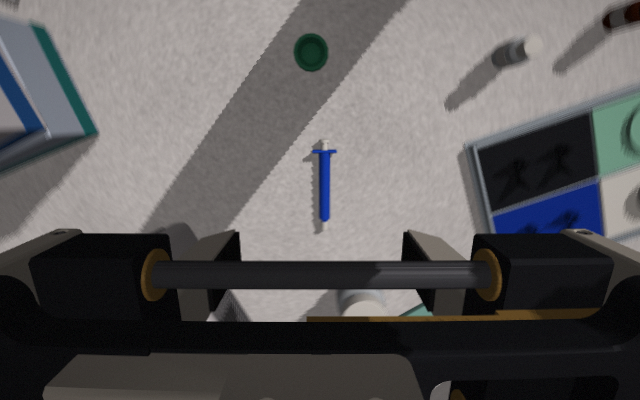

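```bash
python3 - <<'E'
import cv2
im=cv2.imread("pics/w1.png")
cv2.imwrite("pics/w1a.png",cv2.resize(im[130:240,280:370],None,fx=5,fy=5,interpolation=cv2.INTER_CUBIC))
E
```

```text
(no output)
```

View pics/w1a.png

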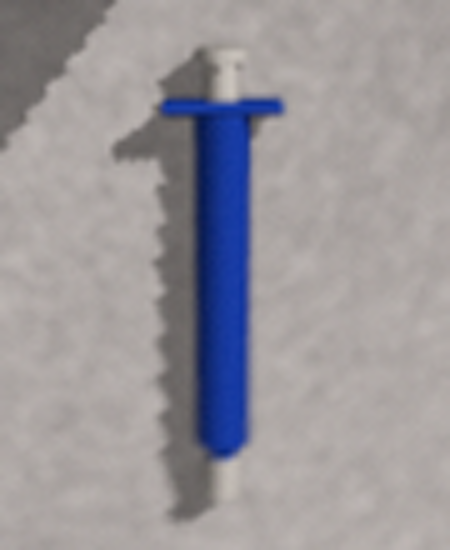

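```bash
python3 - <<'E'
from h import *
f=lambda u,v:(280+(u+.5)/5-.5,130+(v+.5)/5-.5)
W=px2w("wrist",[f(224,106),f(223,448),f(225,503),f(229,50)],.0065);print(W.round(4))
d=W[1]-W[0];print(np.linalg.norm(d),np.linalg.norm(W[2]-W[3]),np.degrees(np.arctan2(d[1],d[0])))
m=(W[2]+W[3])/2;m2=W[0]+d/np.linalg.norm(d)*.0415;print(m,m2)
a=np.arctan2(d[1],d[0]);print(a)
go([*((m+m2)/2)[:2],0.05],a)
E
```

```text
[[ 0.4681 -0.3361  0.0065]
 [ 0.5464 -0.3625  0.0065]
 [ 0.5601 -0.3665  0.0065]
 [ 0.4564 -0.331   0.0065]]
0.08268295496674627 0.10961153433451887 -18.620768509995113
[ 0.50825974 -0.34876943  0.0065    ] [ 0.50739074 -0.3493391   0.0065    ]
-0.32499371975109337
cur x 0.72 y 14.72 z 0.51 cm  fin x 0.72 y 14.72 z 0.51 cm  roll 0.03 deg
```

```bash
python3 -m crank '{"xyz":[[0,2,0],[0,2,0],[0,0,0],[0,0,0]],"roll":[0,0,0,0]}'; python3 - <<'E'
from h import *
c=robot.calibration("wrist");print(robot.observe()["tool_pos"],robot.observe()["tool_rot"])
im=robot.read_camera("wrist");cv2.imwrite("pics/w2.png",im[:,:,::-1])
import json;np.save("cal.npy",c,allow_pickle=True)
print(robot.observe()["tool_pos"])
cv2.imwrite("pics/w2a.png",cv2.resize(im[120:260,280:370,::-1],None,fx=4,fy=4,interpolation=cv2.INTER_CUBIC))
E
```

```text
time: 2.55
tool_pos: [0.5002, -0.3488, 0.1599]
tool_rot: [-1.57, 0.001, -0.331]
contact_force: [-0.7, -0.6, 1.0]
opening: 0.0919
[ 0.50016461 -0.34880489  0.15993949] [-1.57035647e+00  6.34991277e-04 -3.30665974e-01]
[ 0.50053612 -0.34923107  0.16068873]
```

View pics/w2a.png

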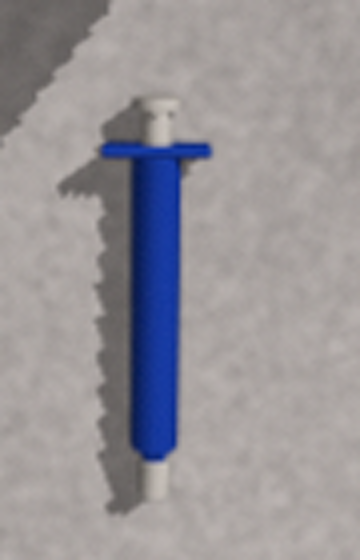

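```bash
python3 - <<'E'
from h import *
c=np.load("cal.npy",allow_pickle=True).item()
f=lambda u,v:(280+(u+.5)/4-.5,120+(v+.5)/4-.5)
W=px2w("wrist",[f(157,150),f(154,452),f(155,500),f(159,99)],.0065,c);print(W.round(4))
d=W[1]-W[0];print(np.linalg.norm(d),np.linalg.norm(W[2]-W[3]),np.degrees(np.arctan2(d[1],d[0])))
m=(W[2]+W[3])/2;m2=W[0]+d/np.linalg.norm(d)*.0415;print(m,m2)
a=np.arctan2(d[1],d[0])
go([*((m+m2)/2)[:2],0.05],a)
E
```

```text
[[ 0.4697 -0.34    0.0065]
 [ 0.5479 -0.368   0.0065]
 [ 0.5615 -0.3724  0.0065]
 [ 0.4576 -0.3353  0.0065]]
0.08304456089055577 0.11033574284097063 -19.65347533126258
[ 0.5095487  -0.35384531  0.0065    ] [ 0.50878641 -0.35399259  0.0065    ]
cur x 0.97 y 11.07 z -0.16 cm  fin x 0.97 y 11.07 z -0.15 cm  roll 0.71 deg
```

```bash
python3 -m crank '{"xyz":[[1.0,2,-0.2],[0,3,0],[0,3,0],[0,3,0],[0,2,0],[0,1.3,0],[0,0.7,0],[0,0,0],[0,0,0]],"roll":[0.7,0,0,0,0,0,0,0,0]}' 0; python3 - <<'E'
from h import *
go([.5092,-.3539,0.003],np.radians(-19.6))
E
```

```text
time: 3.5
tool_pos: [0.5096, -0.355, 0.0109]
tool_rot: [-1.571, -0.002, -0.343]
contact_force: [-0.1, -0.3, 0.4]
opening: 0.0457
cur x -0.08 y 0.79 z 0.09 cm  fin x -0.08 y 0.79 z 0.09 cm  roll -0.03 deg
```

```bash
python3 -m crank '{"xyz":[[0,0.4,0.1],[0,0.4,0],[0,0,0],[0,0,0]],"roll":[0,0,0,0]}' 0; python3 -m crank '{"xyz":[[0,0,0],[0,0,0],[0,0,0],[0,0,0],[0,0,0]],"roll":[0,0,0,0,0]}' 1 15;
```

```text
time: 3.9
tool_pos: [0.5093, -0.3535, 0.0017]
tool_rot: [-1.571, 0.0, -0.343]
contact_force: [-1.1, -0.5, -0.4]
opening: 0.0458
time: 4.4
tool_pos: [0.5093, -0.3536, 0.0017]
tool_rot: [-1.571, -0.0, -0.343]
contact_force: [0.0, 0.3, 0.6]
opening: 0.0124
```

```bash
python3 -m crank '{"xyz":[[0,-2,0],[0,-3,0],[0,-4,0],[0,-5,0],[0,-4,0]],"roll":[0,0,0,0,0]}'; python3 - <<'E'
from h import *
go([.653,-.165,0.18],np.radians(-89.4))
E
```

```text
time: 4.9
tool_pos: [0.5095, -0.3537, 0.1845]
tool_rot: [-1.571, -0.002, -0.343]
contact_force: [0.6, -0.8, 0.2]
opening: 0.0127
cur x 7.18 y 0.45 z 22.59 cm  fin x -18.72 y 0.45 z 14.55 cm  roll 69.77 deg
```

```bash
python3 -m crank '{"xyz":[[0,0,0],[0,0,0],[0,0,0],[0,0,0],[0,0,0],[0,0,0],[0,0,0],[0,0,0],[0,0,0],[-3,0,2.4],[-3.5,0,2.8],[-3.5,0,2.8],[-3.5,0,2.7],[-3,0,2.3],[-2.2,0,1.5],[0,0,0],[0,0,0],[0,0,0]],"roll":[7.8,7.8,7.8,7.8,7.8,7.7,7.7,7.7,7.7,0,0,0,0,0,0,0,0,0]}'; python3 - <<'E'
from h import *
c=robot.calibration("wrist");np.save("cal.npy",c,allow_pickle=True)
im=robot.read_camera("wrist");cv2.imwrite("pics/w3.png",im[:,:,::-1])
print(robot.observe()["tool_pos"],robot.observe()["tool_rot"])
E
```

```text
time: 6.7
tool_pos: [0.6519, -0.1661, 0.1817]
tool_rot: [-1.571, -0.0, -1.562]
contact_force: [-0.1, -0.4, -0.0]
opening: 0.0126
[ 0.65179529 -0.16632073  0.18171869] [-1.57109082e+00 -1.29785306e-04 -1.56223205e+00]
```

View pics/w3.png

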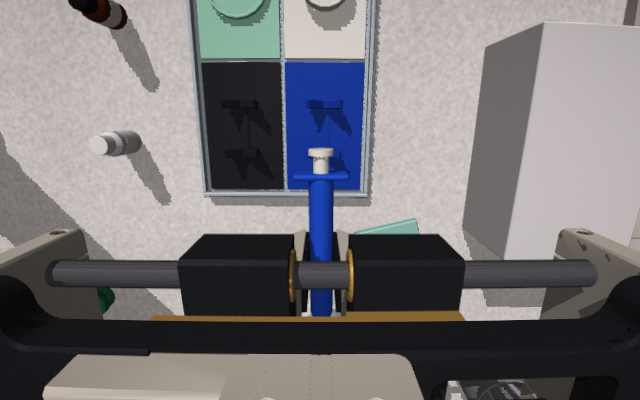

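```bash
python3 - <<'E'
from h import *
im=cv2.imread("pics/w3.png")
cv2.imwrite("pics/w3a.png",cv2.resize(im[0:210,185:385],None,fx=4,fy=4,interpolation=cv2.INTER_CUBIC)[:,:800][40:840])
im=cv2.imread("pics/top0.png")
cv2.imwrite("pics/ccase.png",cv2.resize(im[55:135,330:435],None,fx=6,fy=6,interpolation=cv2.INTER_CUBIC))
E
```

```text
(no output)
```

View pics/w3a.png

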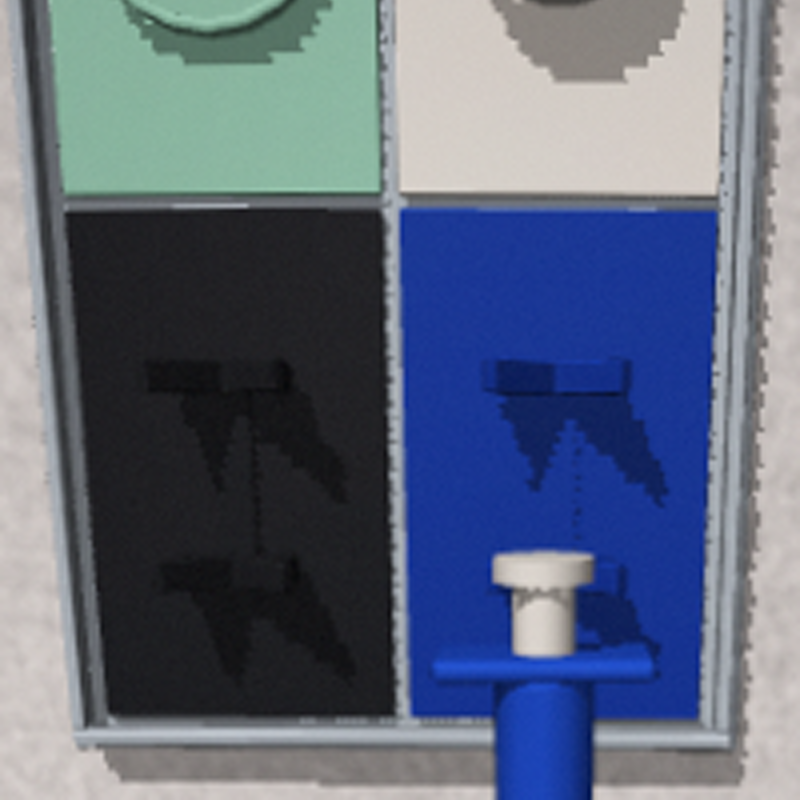

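View pics/ccase.png

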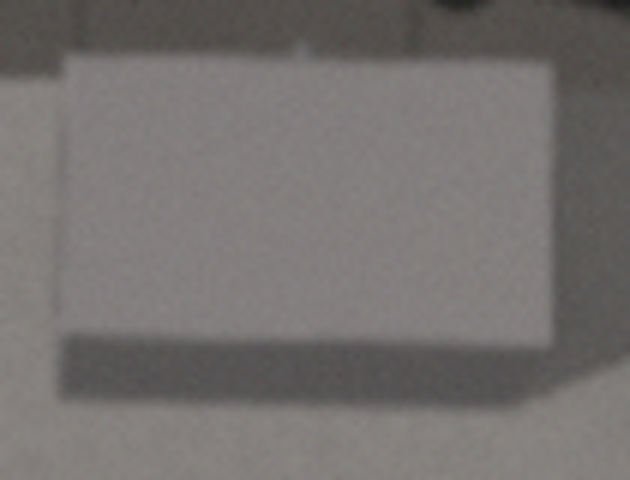

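```bash
python3 - <<'E'
from h import *
np.set_printoptions(precision=4,suppress=True)
c=np.load("cal.npy",allow_pickle=True).item()
f=lambda P:[(185+(u+.5)/4-.5,10+(v+.5)/4-.5) for u,v in P]
for n,P in dict(blue=[(400,209),(719,209),(700,718),(412,718)],black=[(66,209),(383,209),(396,718),(108,718)]).items():
    W=px2w("wrist",f(P),.007,c);print(n,W,W.mean(0),np.linalg.norm(W-np.roll(W,-1,0),axis=1)); d=(W[3]-W[0]+W[2]-W[1]);print(np.degrees(np.arctan2(d[1],d[0])))
W=px2w("wrist",f([(485,359),(630,359)]),.030,c);print("far saddle top",W,W.mean(0))
W=px2w("wrist",f([(150,359),(290,359)]),.030,c);print("far saddle top blk",W,W.mean(0))
g=lambda P:[(330+(u+.5)/6-.5,55+(v+.5)/6-.5) for u,v in P]
print("case base",px2w("top",g([(60,400),(525,405)]),0))
for z in(.06,.08,.1,.12): print(z,px2w("top",g([(65,335),(550,347)]),z))
W=px2w("wrist",[(321,151)],.18,c);print(W)
E
```

```text
blue [[ 0.6136 -0.0396  0.007 ]
 [ 0.6952 -0.0389  0.007 ]
 [ 0.6957 -0.1726  0.007 ]
 [ 0.6142 -0.1733  0.007 ]] [ 0.6547 -0.1061  0.007 ] [0.0816 0.1337 0.0815 0.1337]
-89.77219183536438
black [[ 0.5275 -0.0396  0.007 ]
 [ 0.6092 -0.0396  0.007 ]
 [ 0.6097 -0.1734  0.007 ]
 [ 0.5276 -0.174   0.007 ]] [ 0.5685 -0.1067  0.007 ] [0.0817 0.1337 0.082  0.1344]
-89.88092959487652
far saddle top [[ 0.6363 -0.0776  0.03  ]
 [ 0.6718 -0.0773  0.03  ]] [ 0.6541 -0.0774  0.03  ]
far saddle top blk [[ 0.554  -0.0779  0.03  ]
 [ 0.5885 -0.0778  0.03  ]] [ 0.5713 -0.0779  0.03  ]
case base [[ 0.8199 -0.0251  0.    ]
 [ 0.822  -0.2284  0.    ]]
0.06 [[ 0.829  -0.0253  0.06  ]
 [ 0.8281 -0.227   0.06  ]]
0.08 [[ 0.8222 -0.0248  0.08  ]
 [ 0.8213 -0.2229  0.08  ]]
0.1 [[ 0.8154 -0.0244  0.1   ]
 [ 0.8146 -0.2187  0.1   ]]
0.12 [[ 0.8086 -0.0239  0.12  ]
 [ 0.8078 -0.2146  0.12  ]]
[[ 0.6515 -0.1121  0.18  ]]
```

```bash
python3 - <<'E'
from h import *
go([.6547,-.1063,0.045],np.radians(-89.8))
E
```

```text
cur x -6.00 y 13.67 z 0.34 cm  fin x -6.00 y 13.67 z 0.31 cm  roll 0.29 deg
```

```bash
python3 -m crank '{"xyz":[[-3,0,0.2],[-3,1,0.1],[0,3,0],[0,4,0],[0,3,0],[0,2,0],[0,0.7,0],[0,0,0],[0,0,0],[0,0,0]],"roll":[0.3,0,0,0,0,0,0,0,0,0]}'; python3 - <<'E'
from h import *
go([.6547,-.1063,0.0187],np.radians(-89.8))
im=robot.read_camera("wrist");cv2.imwrite("pics/w4.png",im[:,:,::-1])
E
```

```text
time: 7.75
tool_pos: [0.6559, -0.1056, 0.0465]
tool_rot: [-1.568, -0.001, -1.566]
contact_force: [-0.5, -0.3, -0.3]
opening: 0.0122
cur x 0.07 y 2.78 z -0.12 cm  fin x 0.07 y 2.78 z -0.12 cm  roll 0.05 deg
```

View pics/w4.png

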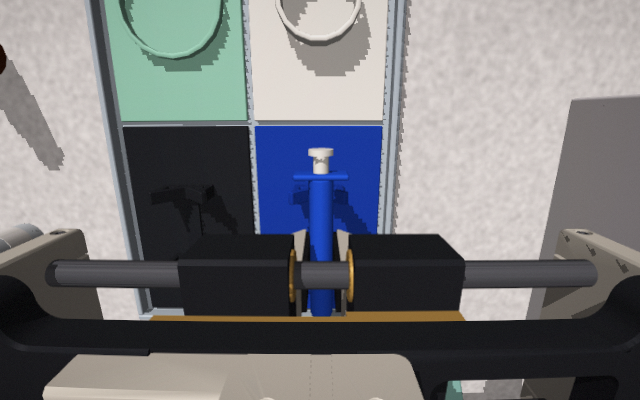

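```bash
python3 -m crank '{"xyz":[[0,1,-0.1],[0,0.9,0],[0,0.5,0],[0,0.3,0],[0,0,0],[0,0,0]],"roll":[0,0,0,0,0,0]}'; python3 - <<'E'
from h import *
go([.6547,-.1063,0.0183],np.radians(-89.8))
E
```

```text
time: 8.4
tool_pos: [0.6542, -0.1049, 0.0182]
tool_rot: [-1.57, 0.0, -1.566]
contact_force: [-1.8, 0.9, 4.2]
opening: 0.012
cur x 0.14 y -0.01 z 0.05 cm  fin x 0.14 y -0.01 z 0.05 cm  roll 0.08 deg
```

```bash
python3 -m crank '{"xyz":[[0,0,0],[0,0,0],[0,0,0],[0,0,0]],"roll":[0,0,0,0]}' 0.3;  python3 -m crank '{"xyz":[[0,-1.5,0],[0,-3,0],[0,-4,0],[0,-4,0],[0,-4,0],[0,0,0],[0,0,0]],"roll":[0,0,0,0,0,0,0]}'; python3 - <<'E'
from h import *
c=robot.calibration("wrist");np.save("cal.npy",c,allow_pickle=True)
im=robot.read_camera("wrist");cv2.imwrite("pics/w5.png",im[:,:,::-1])
print(robot.observe()["tool_pos"])
go([0.52,.36,0.18],np.radians(-117))
E
```

```text
time: 8.8
tool_pos: [0.6538, -0.1051, 0.0174]
tool_rot: [-1.571, 0.0, -1.566]
contact_force: [-0.2, -0.5, -0.0]
opening: 0.032
time: 9.5
tool_pos: [0.6544, -0.1052, 0.1849]
tool_rot: [-1.568, -0.001, -1.566]
contact_force: [-1.3, 0.4, -0.8]
opening: 0.0323
[ 0.65364099 -0.10501484  0.18300208]
cur x -46.56 y 0.30 z -13.14 cm  fin x -35.37 y 0.30 z -33.02 cm  roll 27.27 deg
```

View pics/w5.png

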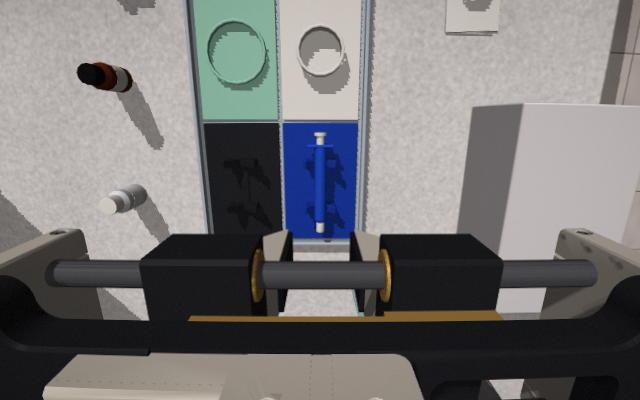

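The etch syringe lies in the blue cradle: knob (320,134), tip (320,230). This picture also shows the cup (321,50) and saucer (237,51), so I'll measure both.

```bash
python3 - <<'E'
from h import *
im=cv2.imread("pics/w5.png")
cv2.imwrite("pics/w5a.png",cv2.resize(im[0:140,185:385],None,fx=4,fy=4,interpolation=cv2.INTER_CUBIC))
E
```

```text
(no output)
```

View pics/w5a.png

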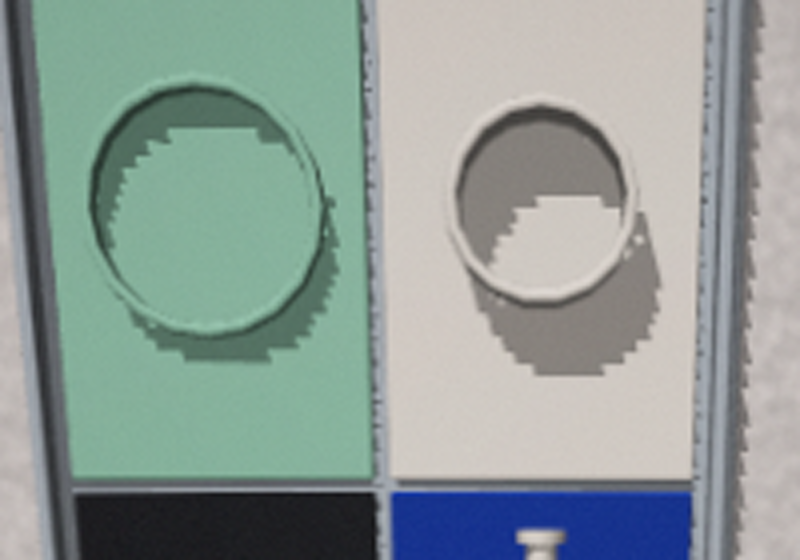

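```bash
python3 - <<'E'
from h import *
np.set_printoptions(precision=4,suppress=True)
c=np.load("cal.npy",allow_pickle=True).item()
f=lambda P:[(185+(u+.5)/4-.5,(v+.5)/4-.5) for u,v in P]
for n,P,z in(("cup",[(541,93),(541,307),(447,197),(637,197)],.021),("saucer",[(195,78),(212,338),(90,200),(324,205)],.013)):
    W=px2w("wrist",f(P),z,c);print(n,W, "dia",np.linalg.norm(W[0]-W[1]),np.linalg.norm(W[2]-W[3]),"cy",W[:2,1].mean(),"cx",W[2:,0].mean())
W=px2w("wrist",f([(390,478),(691,478)]),.007,c);print("white edge",W)
W=px2w("wrist",f([(75,478),(374,478)]),.007,c);print("mint edge",W)
W=px2w("wrist",[(320,131),(320,234)],[.026,.023],c);print("etch",W,W.mean(0))
E
```

```text
cup [[0.6533 0.0548 0.021 ]
 [0.6535 0.006  0.021 ]
 [0.6304 0.0314 0.021 ]
 [0.6769 0.0316 0.021 ]] dia 0.04877168679565553 0.04658659407316519 cy 0.03041451319978166 cx 0.6536441075977223
saucer [[ 0.5679  0.0605  0.013 ]
 [ 0.5686 -0.0006  0.013 ]
 [ 0.5396  0.0326  0.013 ]
 [ 0.5988  0.0312  0.013 ]] dia 0.06104804273083183 0.0591836528196785 cy 0.02995506897840788 cx 0.5691852545812094
white edge [[ 0.6129 -0.0357  0.007 ]
 [ 0.6941 -0.0354  0.007 ]]
mint edge [[ 0.5276 -0.0356  0.007 ]
 [ 0.6086 -0.0357  0.007 ]]
etch [[ 0.6538 -0.0473  0.026 ]
 [ 0.6542 -0.1615  0.023 ]] [ 0.654  -0.1044  0.0245]
```

```bash
python3 -m crank '{"xyz":[[-4.6,0,-1.3],[-4.6,0,-1.3],[-4.6,0,-1.3],[-4.6,0,-1.3],[-4.6,0,-1.3],[-4.6,0,-1.3],[-4.6,0,-1.3],[-4.6,0,-1.3],[-4.6,0,-1.3],[-4.0,0,-1.1],[0,0,0],[0,0,0],[0,0,0],[0,0,0],[0,0,0],[0,0,0],[0,0,0]],"roll":[0,0,0,0,0,0,0,0,0,0,7,7,7,6,0,0,0]}' 0; python3 - <<'E'
from h import *
c=robot.calibration("wrist");np.save("cal.npy",c,allow_pickle=True)
im=robot.read_camera("wrist");cv2.imwrite("pics/w6.png",im[:,:,::-1])
print(robot.observe()["tool_pos"],robot.observe()["tool_rot"])
E
```

```text
time: 11.25
tool_pos: [0.5236, 0.3481, 0.1821]
tool_rot: [-1.572, -0.001, -2.035]
contact_force: [0.6, -0.6, -0.0]
opening: 0.046
[0.52363513 0.34813393 0.18229726] [-1.57132499e+00 -6.34987522e-04 -2.03576529e+00]
```

View pics/w6.png

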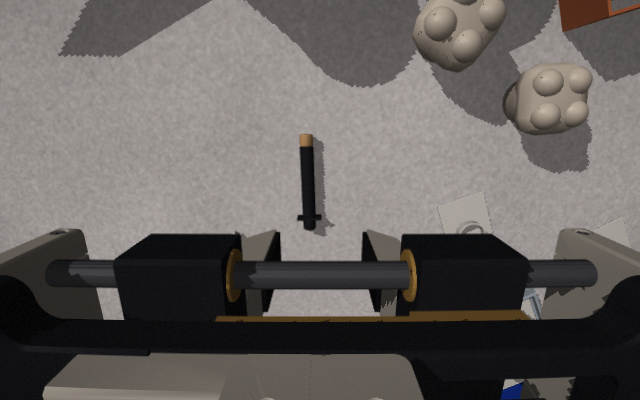

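```bash
python3 - <<'E'
from h import *
im=cv2.imread("pics/w6.png")
cv2.imwrite("pics/w6a.png",cv2.resize(im[125:240,265:355],None,fx=5,fy=5,interpolation=cv2.INTER_CUBIC))
E
```

```text
(no output)
```

View pics/w6a.png

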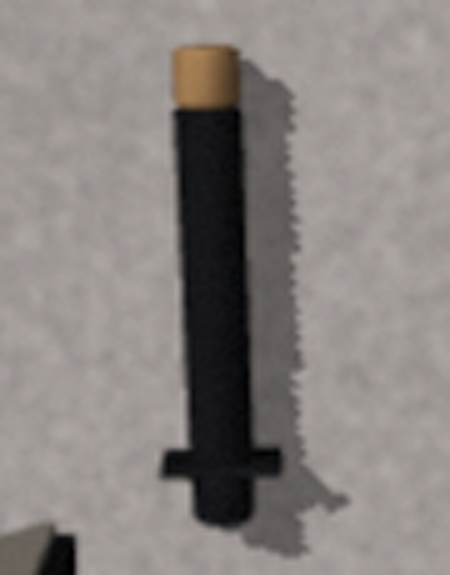

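```bash
python3 - <<'E'
from h import *
c=np.load("cal.npy",allow_pickle=True).item()
f=lambda u,v:(265+(u+.5)/5-.5,125+(v+.5)/5-.5)
W=px2w("wrist",[f(221,463),f(209,108),f(206,46),f(223,524)],.0075,c);print(W.round(4))
d=W[1]-W[0];e=W[2]-W[3];print(np.linalg.norm(d),np.linalg.norm(e),np.degrees(np.arctan2(d[1],d[0])),np.degrees(np.arctan2(e[1],e[0])))
m=(W[2]+W[3])/2;m2=W[0]+d/np.linalg.norm(d)*.0415;print(m,m2)
a=np.arctan2(e[1],e[0])+np.pi
go([*((m+m2)/2)[:2],0.01],a)
E
```

```text
[[0.4925 0.3183 0.0075]
 [0.5275 0.392  0.0075]
 [0.533  0.404  0.0075]
 [0.4861 0.3047 0.0075]]
0.08151151707373154 0.10986754359964462 64.5985354391498 64.69259121942444
[0.50954119 0.35436974 0.0075    ] [0.51034817 0.35581122 0.0075    ]
cur x -0.01 y 17.23 z -1.54 cm  fin x -0.04 y 17.23 z -1.54 cm  roll -1.33 deg
```

```bash
python3 -m crank '{"xyz":[[0,1,-1.5],[0,3,0],[0,4,0],[0,4,0],[0,3,0],[0,1.2,0],[0,0.6,0],[0,0,0],[0,0,0]],"roll":[-1.3,0,0,0,0,0,0,0,0]}' 0; python3 - <<'E'
from h import *
go([.5099,.3551,0.003],np.radians(-115.3))
E
```

```text
time: 12.2
tool_pos: [0.5115, 0.3556, 0.0164]
tool_rot: [-1.569, 0.002, -2.014]
contact_force: [-0.0, -0.8, -0.1]
opening: 0.0454
cur x 0.11 y 1.34 z -0.12 cm  fin x 0.11 y 1.34 z -0.12 cm  roll -0.11 deg
```

```bash
python3 -m crank '{"xyz":[[0.1,0.6,-0.1],[0,0.5,0],[0,0.2,0],[0,0,0],[0,0,0]],"roll":[0,0,0,0,0]}' 0; python3 -m crank '{"xyz":[[0,0,0],[0,0,0],[0,0,0],[0,0,0],[0,0,0]],"roll":[0,0,0,0,0]}' 1 15;
```

```text
time: 12.7
tool_pos: [0.5091, 0.3546, 0.0018]
tool_rot: [-1.571, 0.0, -2.015]
contact_force: [-0.0, 0.6, 0.0]
opening: 0.0457
time: 13.2
tool_pos: [0.5091, 0.3546, 0.0018]
tool_rot: [-1.571, 0.0, -2.015]
contact_force: [0.4, 0.1, 0.3]
opening: 0.0148
```

```bash
python3 -m crank '{"xyz":[[0,-2,0],[0,-4,0],[0,-4,0],[0,-4,0],[0,-4,0]],"roll":[0,0,0,0,0]}'; python3 - <<'E'
from h import *
go([.5685,-.16,0.18],np.radians(-89.8))
E
```

```text
time: 13.7
tool_pos: [0.5088, 0.3544, 0.1834]
tool_rot: [-1.571, -0.0, -2.015]
contact_force: [0.2, 0.9, -1.1]
opening: 0.0145
cur x 43.89 y 0.34 z 27.48 cm  fin x 51.46 y 0.34 z 5.79 cm  roll -25.63 deg
```

```bash
python3 -m crank '{"xyz":[[0,0,0],[0,0,0],[0,0,0],[0,0,0],[4.6,0,0.5],[4.6,0,0.5],[4.6,0,0.5],[4.6,0,0.5],[4.6,0,0.5],[4.6,0,0.5],[4.6,0,0.5],[4.6,0,0.5],[4.6,0,0.6],[4.6,0,0.6],[3.5,0,0.6],[2,0,0],[0,0,0],[0,0,0],[0,0,0]],"roll":[-6.4,-6.4,-6.4,-6.4,0,0,0,0,0,0,0,0,0,0,0,0,0,0,0]}'; python3 - <<'E'
from h import *
c=robot.calibration("wrist");np.save("cal.npy",c,allow_pickle=True)
im=robot.read_camera("wrist");cv2.imwrite("pics/w7.png",im[:,:,::-1])
print(robot.observe()["tool_pos"],robot.observe()["tool_rot"])
go([.5685,-.106,0.045],np.radians(-89.8))
E
```

```text
time: 15.6
tool_pos: [0.5685, -0.1591, 0.1817]
tool_rot: [-1.571, 0.001, -1.567]
contact_force: [-1.0, 0.0, -0.1]
opening: 0.0141
[ 0.56861458 -0.15897126  0.18179448] [-1.57085173e+00  4.15189122e-04 -1.56636573e+00]
cur x -5.30 y 13.68 z 0.01 cm  fin x -5.30 y 13.68 z 0.01 cm  roll 0.05 deg
```

View pics/w7.png

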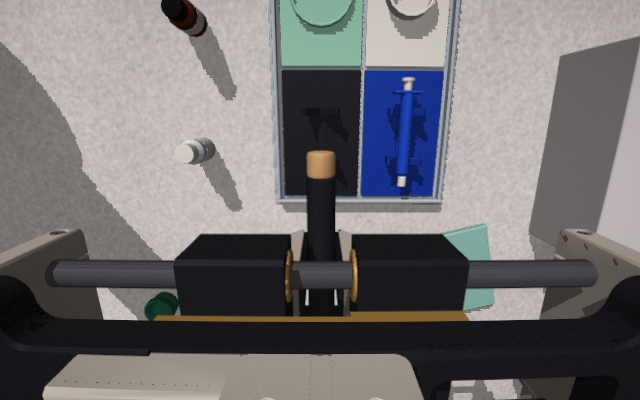

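```bash
python3 - <<'E'
from h import *
c=np.load("cal.npy",allow_pickle=True).item()
print(px2w("wrist",[(321,155)],.187,c))
W=px2w("wrist",[(282.5,70),(361,70),(358.5,197),(285,197)],.007,c);print(W,W.mean(0))
E
python3 -m crank '{"xyz":[[-2.5,0,0],[-2.8,1,0],[0,3,0],[0,4,0],[0,3,0],[0,2,0],[0,0.7,0],[0,0,0],[0,0,0],[0,0,0]],"roll":[0,0,0,0,0,0,0,0,0,0]}'; python3 - <<'E'
from h import *
go([.5685,-.1063,0.0195],np.radians(-89.8))
im=robot.read_camera("wrist");cv2.imwrite("pics/w8.png",im[:,:,::-1])
E
```

```text
[[ 0.56846898 -0.10638112  0.187     ]]
[[ 0.52856169 -0.0400973   0.007     ]
 [ 0.6094004  -0.03982571  0.007     ]
 [ 0.61141507 -0.17495713  0.007     ]
 [ 0.52764953 -0.17525165  0.007     ]] [ 0.56925667 -0.10753295  0.007     ]
time: 16.65
tool_pos: [0.5694, -0.1073, 0.0462]
tool_rot: [-1.568, -0.001, -1.567]
contact_force: [-0.2, 0.1, 0.6]
opening: 0.0144
cur x -0.11 y 2.67 z -0.09 cm  fin x -0.11 y 2.67 z -0.09 cm  roll -0.01 deg
```

View pics/w8.png

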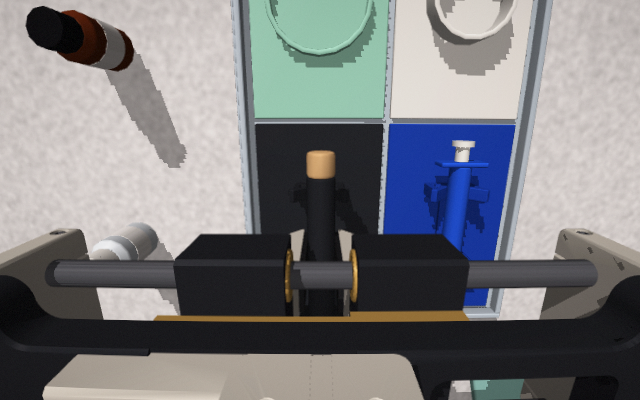

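```bash
python3 -m crank '{"xyz":[[-0.1,1,0],[0,0.9,0],[0,0.5,0],[0,0.2,0],[0,0,0],[0,0,0]],"roll":[0,0,0,0,0,0]}'
```

```text
time: 17.3
tool_pos: [0.5682, -0.1061, 0.0187]
tool_rot: [-1.571, 0.0, -1.568]
contact_force: [-1.9, 1.6, 3.7]
opening: 0.0145
```

```bash
python3 -m crank '{"xyz":[[0,0,0],[0,0,0],[0,0,0],[0,0,0]],"roll":[0,0,0,0]}' 0.25;  python3 -m crank '{"xyz":[[0,-1.5,0],[0,-3,0],[0,-4,0],[0,-4,0],[0,-4,0],[0,0,0],[0,0,0],[0,0,0]],"roll":[0,0,0,0,0,0,0,0]}'; python3 - <<'E'
from h import *
c=robot.calibration("wrist");np.save("cal.npy",c,allow_pickle=True)
im=robot.read_camera("wrist");cv2.imwrite("pics/w9.png",im[:,:,::-1])
print(robot.observe()["tool_pos"])
E
```

```text
time: 17.7
tool_pos: [0.5685, -0.1063, 0.0186]
tool_rot: [-1.571, 0.0, -1.568]
contact_force: [-0.8, 0.5, -0.4]
opening: 0.0342
time: 18.5
tool_pos: [0.5677, -0.106, 0.1824]
tool_rot: [-1.573, 0.001, -1.568]
contact_force: [-0.3, -0.7, 0.0]
opening: 0.0339
[ 0.56762677 -0.10602857  0.18209178]
```

View pics/w9.png

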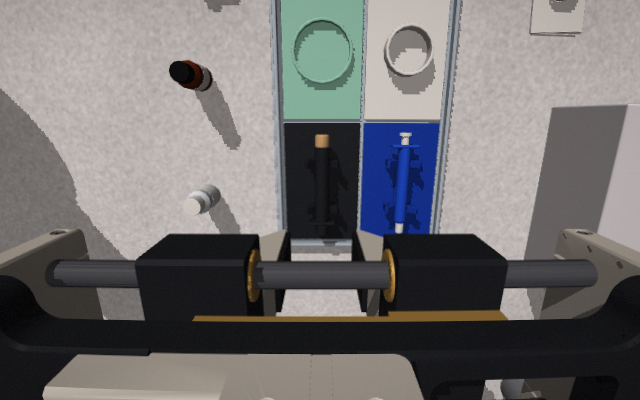

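```bash
python3 -m crank '{"xyz":[[-2.5,0,-4],[-2.5,0,-4],[-1.5,0.5,-4],[0,0.5,-0.7],[0,0,0],[0,0,0],[0,0,0]],"roll":[0,0,0,0,0,0,0]}' -0.2;  python3 - <<'E'
from h import *
c=robot.calibration("wrist");np.save("cal.npy",c,allow_pickle=True)
im=robot.read_camera("wrist");cv2.imwrite("pics/w10.png",im[:,:,::-1])
print(robot.observe()["tool_pos"])
E
```

```text
time: 19.25
tool_pos: [0.4427, -0.0423, 0.1736]
tool_rot: [-1.57, -0.0, -1.568]
contact_force: [0.1, -0.1, -0.9]
opening: 0.055
[ 0.44248008 -0.04223455  0.17359761]
```

View pics/w10.png

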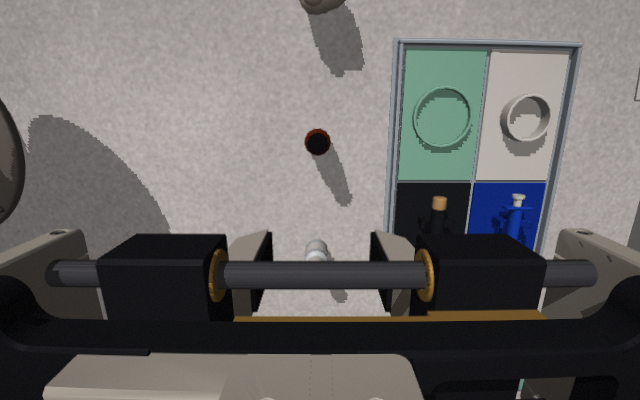

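```bash
python3 - <<'E'
from h import *
im=cv2.imread("pics/w10.png")
cv2.imwrite("pics/w10a.png",np.hstack([cv2.resize(im[120:165,295:340],None,fx=8,fy=8,interpolation=cv2.INTER_CUBIC)]))
cv2.imwrite("pics/w10b.png",cv2.resize(im[35:195,390:590],None,fx=4,fy=3.6,interpolation=cv2.INTER_CUBIC)[:600])
E
```

```text
(no output)
```

View pics/w10a.png

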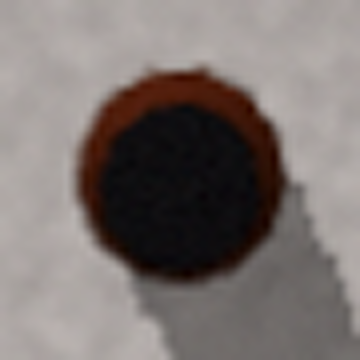

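View pics/w10b.png

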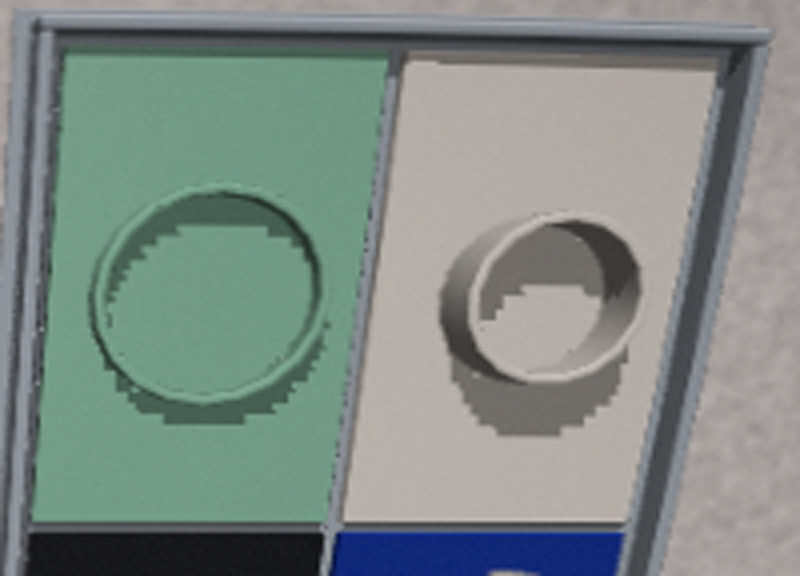

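```bash
python3 - <<'E'
from h import *
np.set_printoptions(precision=4,suppress=True)
c=np.load("cal.npy",allow_pickle=True).item()
f=lambda u,v:(295+(u+.5)/8-.5,120+(v+.5)/8-.5)
print("cap",px2w("wrist",[f(180,187)],.052,c),"body",px2w("wrist",[f(180,175)],.034,c))
W=px2w("wrist",[f(101,187),f(259,187)],.052,c);print("capdia",W[1]-W[0])
g=lambda u,v:(390+(u+.5)/4-.5,35+(v+.5)/3.6-.5)
print("cup",px2w("wrist",[g(555.5,297.5)],.021,c),"saucer",px2w("wrist",[g(207,294.5)],.013,c))
for n,P in dict(mint=[(64,50),(388,50),(326,521),(32,524)],white=[(403,55),(719,69),(628,521),(343,521)]).items():
    W=px2w("wrist",[g(*p) for p in P],.007,c);print(n,W.mean(0),np.linalg.norm(W-np.roll(W,-1,0),axis=1))
E
```

```text
cap [[0.4392 0.0065 0.052 ]] body [[0.439  0.0065 0.034 ]]
capdia [0.0181 0.     0.    ]
cup [[0.6528 0.0311 0.021 ]] saucer [[0.5663 0.0309 0.013 ]]
mint [0.5676 0.0301 0.007 ] [0.0816 0.1332 0.0817 0.1331]
white [0.654  0.0299 0.007 ] [0.0831 0.1301 0.0816 0.132 ]
```

```bash
python3 - <<'E'
from h import *
go([.439,.0065,0.08],np.radians(-89.8))
E
```

```text
cur x -4.87 y 9.36 z -0.34 cm  fin x -4.87 y 9.36 z -0.33 cm  roll -0.06 deg
```

```bash
python3 -m crank '{"xyz":[[-2,0,-0.3],[-2,0,0],[-0.9,0,0],[0,3,0],[0,3,0],[0,2.3,0],[0,1,0],[0,0,0],[0,0,0],[0,0,0]],"roll":[0,0,0,0,0,0,0,0,0,0]}';  python3 - <<'E'
from h import *
go([.439,.0065,0.019],np.radians(-89.8))
E
```

```text
time: 20.3
tool_pos: [0.4391, 0.0071, 0.0818]
tool_rot: [-1.569, -0.0, -1.568]
contact_force: [-0.0, 0.3, -0.6]
opening: 0.0554
cur x 0.06 y 6.28 z -0.01 cm  fin x 0.06 y 6.28 z -0.01 cm  roll -0.03 deg
```

```bash
python3 -m crank '{"xyz":[[0.05,2,0],[0,2,0],[0,1.3,0],[0,0.7,0],[0,0.25,0],[0,0,0],[0,0,0]],"roll":[0,0,0,0,0,0,0]}'; python3 -m crank '{"xyz":[[0,0,0],[0,0,0],[0,0,0],[0,0,0],[0,0,0]],"roll":[0,0,0,0,0]}' 1 15
```

```text
time: 21.0
tool_pos: [0.4387, 0.0068, 0.0189]
tool_rot: [-1.569, -0.0, -1.568]
contact_force: [-0.5, -0.7, 0.5]
opening: 0.0553
time: 21.5
tool_pos: [0.4382, 0.0068, 0.0183]
tool_rot: [-1.571, 0.0, -1.568]
contact_force: [-0.0, -0.9, 1.1]
opening: 0.025
```

```bash
python3 -m crank '{"xyz":[[0,-1,0],[0,-2,0],[0,-3,0],[0,-3,0],[0,-2,0],[0,0,0]],"roll":[0,0,0,0,0,0]}'; python3 - <<'E'
from h import *
go([.654,.0312,0.09],np.radians(-89.8))
E
```

```text
time: 22.1
tool_pos: [0.4398, 0.0066, 0.1312]
tool_rot: [-1.565, -0.001, -1.568]
contact_force: [0.5, -0.1, -0.8]
opening: 0.0252
cur x -2.39 y 4.12 z 21.43 cm  fin x -2.38 y 4.12 z 21.43 cm  roll -0.02 deg
```

```bash
python3 -m crank '{"xyz":[[0,0,1.5],[-0.3,0,3],[-0.3,0,3],[-0.3,0,3],[-0.3,0,3],[-0.3,0,3],[-0.3,0,2.5],[-0.3,1,1.5],[-0.3,1.5,0.9],[0,1.5,0],[0,0,0],[0,0,0],[0,0,0],[0,0,0]],"roll":[0,0,0,0,0,0,0,0,0,0,0,0,0,0]}'; python3 - <<'E'
from h import *
c=robot.calibration("wrist");np.save("cal.npy",c,allow_pickle=True)
im=robot.read_camera("wrist");cv2.imwrite("pics/w11.png",im[:,:,::-1])
go([.654,.0312,0.0262],np.radians(-89.8))
E
```

```text
time: 23.5
tool_pos: [0.6524, 0.0314, 0.0892]
tool_rot: [-1.569, -0.0, -1.568]
contact_force: [0.2, 0.0, -0.2]
opening: 0.0251
cur x 0.02 y 6.30 z 0.16 cm  fin x 0.02 y 6.30 z 0.16 cm  roll -0.03 deg
```

View pics/w11.png

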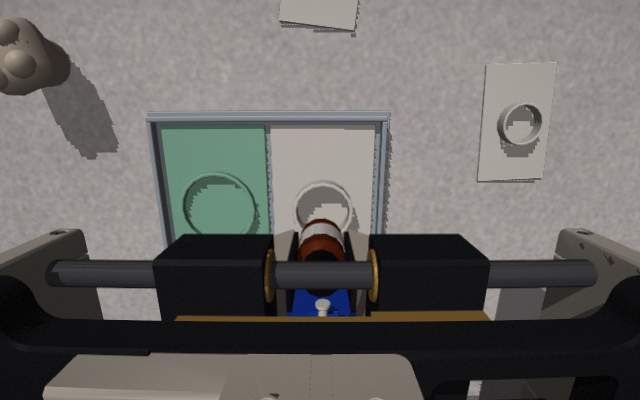

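```bash
python3 -m crank '{"xyz":[[0,1.5,0.15],[0,1.5,0],[0,1.5,0],[0,1,0],[0,0.4,0],[0,0,0],[0,0,0]],"roll":[0,0,0,0,0,0,0]}'; python3 - <<'E'
from h import *
go([.654,.0312,0.0253],np.radians(-89.8))
E
```

```text
time: 24.25
tool_pos: [0.6539, 0.0315, 0.0295]
tool_rot: [-1.57, 0.0, -1.568]
contact_force: [0.6, -0.5, -0.6]
opening: 0.0251
cur x 0.03 y 0.42 z 0.01 cm  fin x 0.03 y 0.42 z 0.01 cm  roll -0.03 deg
```

```bash
python3 -m crank '{"xyz":[[0,0.15,0],[0,0.1,0],[0,0.1,0],[0,0.05,0],[0,0,0],[0,0,0],[0,0,0]],"roll":[0,0,0,0,0,0,0]}'
```

```text
time: 24.95
tool_pos: [0.6536, 0.0315, 0.0254]
tool_rot: [-1.571, 0.0, -1.568]
contact_force: [0.3, -0.2, 1.5]
opening: 0.0255
```

```bash
python3 -m crank '{"xyz":[[0,0.05,0],[0,0,0],[0,0,0]],"roll":[0,0,0]}'; python3 -m crank '{"xyz":[[0,0,0],[0,0,0],[0,0,0],[0,0,0]],"roll":[0,0,0,0]}' 0.1; python3 -m crank '{"xyz":[[0,-1,0],[0,-2,0],[0,-4,0],[0,-4,0],[0,-4,0],[2,-2,0],[3,0,0],[0,0,0],[0,0,0],[0,0,0]],"roll":[0,0,0,0,0,0,0,0,0,0]}';  python3 - <<'E'
from h import *
c=robot.calibration("wrist");np.save("cal.npy",c,allow_pickle=True)
im=robot.read_camera("wrist");cv2.imwrite("pics/w12.png",im[:,:,::-1])
cv2.imwrite("pics/w12a.png",cv2.resize(im[80:220,270:370,::-1],None,fx=4,fy=4,interpolation=cv2.INTER_CUBIC))
E
```

```text
time: 25.25
tool_pos: [0.6536, 0.0315, 0.0253]
tool_rot: [-1.57, 0.0, -1.568]
contact_force: [-1.9, -0.1, 5.2]
opening: 0.0254
time: 25.65
tool_pos: [0.6535, 0.0315, 0.0244]
tool_rot: [-1.571, 0.0, -1.568]
contact_force: [-0.1, -0.7, 0.0]
opening: 0.0409
time: 26.65
tool_pos: [0.6535, -0.0178, 0.1946]
tool_rot: [-1.571, 0.001, -1.567]
contact_force: [0.4, 0.7, -0.1]
opening: 0.0413
```

View pics/w12.png

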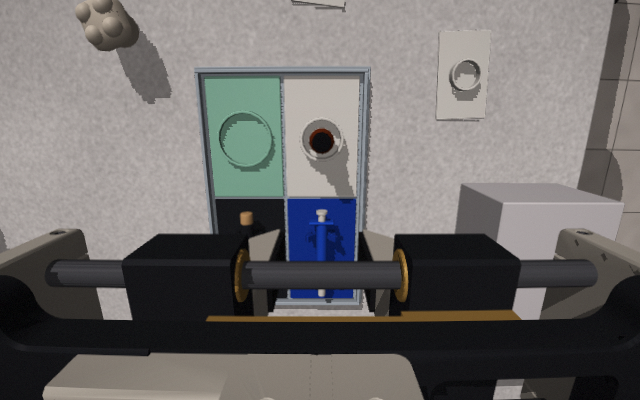

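View pics/w12a.png

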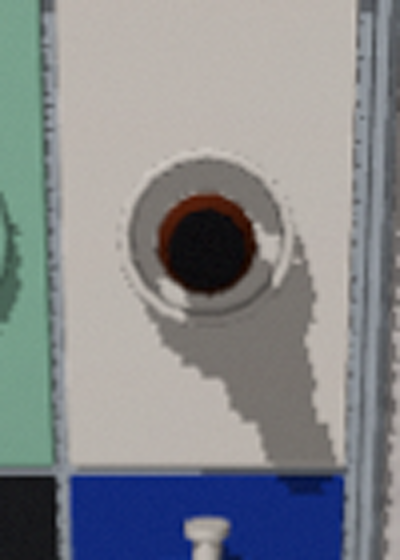

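```bash
python3 - <<'E'
from h import *
c=np.load("cal.npy",allow_pickle=True).item()
f=lambda u,v:(270+(u+.5)/4-.5,80+(v+.5)/4-.5)
print(px2w("wrist",[f(208,246)],.059,c),px2w("wrist",[f(207,239)],.021,c))
go([.372,-.37,.18],np.radians(-89.8))
E
```

```text
[[0.65401806 0.03169725 0.059     ]] [[0.65380991 0.03083294 0.021     ]]
cur x 35.13 y 1.45 z -28.29 cm  fin x 35.14 y 1.45 z -28.28 cm  roll 0.02 deg
```

```bash
python3 -m crank '{"xyz":[[2,0,-1.6],[3.5,0,-2.8],[3.5,0,-2.8],[3.5,0,-2.8],[3.5,0,-2.8],[3.5,0,-2.8],[3.5,0,-2.8],[3.5,0,-2.8],[3.5,0.5,-2.8],[3.0,0.5,-2.6],[1.8,0.5,-1.6],[0,0,0],[0,0,0],[0,0,0]],"roll":[0,0,0,0,0,0,0,0,0,0,0,0,0,0]}' -0.4;  python3 - <<'E'
from h import *
c=robot.calibration("wrist");np.save("cal.npy",c,allow_pickle=True)
im=robot.read_camera("wrist");cv2.imwrite("pics/w13.png",im[:,:,::-1])
print(robot.observe()["tool_pos"])
cv2.imwrite("pics/w13a.png",cv2.resize(im[100:200,270:370,::-1],None,fx=5,fy=5,interpolation=cv2.INTER_CUBIC))
E
```

```text
time: 28.1
tool_pos: [0.3737, -0.3663, 0.1799]
tool_rot: [-1.57, 0.0, -1.566]
contact_force: [-0.3, 0.5, 0.0]
opening: 0.0642
[ 0.37382149 -0.36629578  0.179896  ]
```

View pics/w13.png

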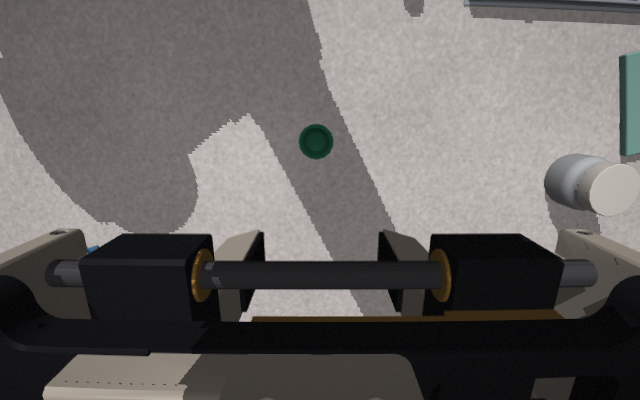

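View pics/w13a.png

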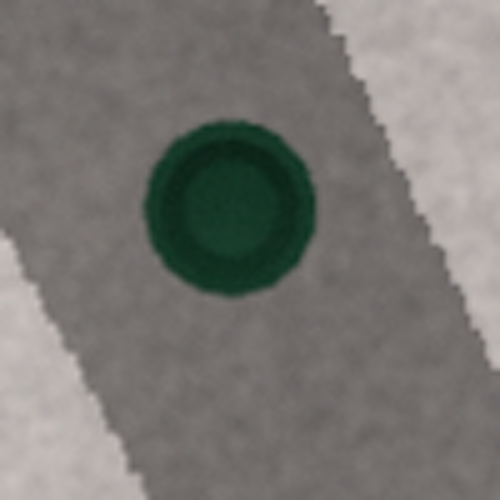

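```bash
python3 - <<'E'
from h import *
c=np.load("cal.npy",allow_pickle=True).item()
f=lambda u,v:(270+(u+.5)/5-.5,100+(v+.5)/5-.5)
W=px2w("wrist",[f(230,208),f(144,208),f(316,208),f(230,120),f(230,297)],.022,c);print(W.round(4),W[2]-W[1],W[3]-W[4])
m=W[0]
go([m[0],m[1],.05],np.radians(-89.8))
E
```

```text
[[ 0.3682 -0.3186  0.022 ]
 [ 0.3504 -0.3186  0.022 ]
 [ 0.3859 -0.3185  0.022 ]
 [ 0.3682 -0.3009  0.022 ]
 [ 0.3682 -0.3369  0.022 ]] [0.03548772 0.00012947 0.        ] [1.51818898e-05 3.60489900e-02 0.00000000e+00]
cur x -4.78 y 12.99 z -0.54 cm  fin x -4.78 y 12.99 z -0.55 cm  roll 0.08 deg
```

```bash
python3 -m crank '{"xyz":[[-2,0,-0.5],[-2,1,0],[-0.8,3,0],[0,4,0],[0,3,0],[0,2,0],[0,0,0],[0,0,0],[0,0,0]],"roll":[0,0,0,0,0,0,0,0,0]}';  python3 - <<'E'
from h import *
go([.3682,-.3186,0.0095],np.radians(-89.8))
E
```

```text
time: 29.05
tool_pos: [0.3686, -0.3198, 0.051]
tool_rot: [-1.569, -0.002, -1.567]
contact_force: [0.1, -0.9, -0.7]
opening: 0.0643
cur x -0.12 y 4.15 z -0.04 cm  fin x -0.12 y 4.15 z -0.04 cm  roll 0.02 deg
```

```bash
python3 -m crank '{"xyz":[[-0.1,1.5,0],[0,1.2,0],[0,0.8,0],[0,0.4,0],[0,0.2,0],[0,0,0],[0,0,0]],"roll":[0,0,0,0,0,0,0]}'; python3 -m crank '{"xyz":[[0,0,0],[0,0,0],[0,0,0],[0,0,0],[0,0,0]],"roll":[0,0,0,0,0]}' 1 15;  python3 -m crank '{"xyz":[[0,-1,0],[0,-2,0],[0,-3,0],[0,-3,0],[0,-2,0],[0,0,0],[0,0,0]],"roll":[0,0,0,0,0,0,0]}'; python3 - <<'E'
from h import *
go([.568,.031,0.10],np.radians(-89.8))
im=robot.read_camera("wrist");cv2.imwrite("pics/w14.png",im[:,:,::-1])
E
```

```text
time: 29.75
tool_pos: [0.3678, -0.3186, 0.0089]
tool_rot: [-1.57, -0.0, -1.568]
contact_force: [-0.3, -0.1, -0.0]
opening: 0.0643
time: 30.25
tool_pos: [0.3677, -0.3184, 0.0088]
tool_rot: [-1.571, -0.0, -1.568]
contact_force: [-0.5, 0.4, 0.4]
opening: 0.0353
time: 30.95
tool_pos: [0.3676, -0.3183, 0.1189]
tool_rot: [-1.57, -0.0, -1.568]
contact_force: [-1.0, 0.2, -0.9]
opening: 0.0354
cur x -34.86 y 1.89 z 20.15 cm  fin x -34.86 y 1.89 z 20.17 cm  roll -0.03 deg
```

View pics/w14.png

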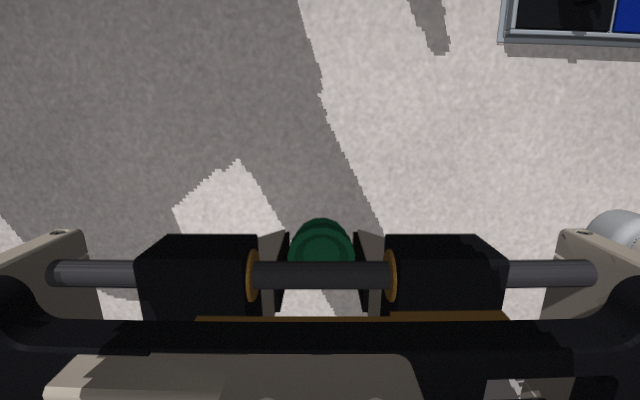

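```bash
python3 -m crank '{"xyz":[[-1.5,0,0.9],[-2.9,0,1.7],[-3.2,0,1.8],[-3.2,0,1.8],[-3.2,0,1.8],[-3.2,0,1.8],[-3.2,0,1.8],[-3.2,0,1.9],[-3.2,0,1.9],[-3.2,0,1.9],[-2.9,0.5,1.7],[-1.2,0.9,1.2],[0,0.5,0],[0,0,0],[0,0,0],[0,0,0]],"roll":[0,0,0,0,0,0,0,0,0,0,0,0,0,0,0,0]}'; python3 - <<'E'
from h import *
im=robot.read_camera("wrist");cv2.imwrite("pics/w15.png",im[:,:,::-1])
go([.568,.031,0.0162],np.radians(-89.8))
E
```

```text
time: 32.6
tool_pos: [0.5682, 0.0223, 0.0999]
tool_rot: [-1.571, -0.0, -1.569]
contact_force: [0.2, 0.6, -0.2]
opening: 0.0353
cur x -0.86 y 8.39 z -0.04 cm  fin x -0.86 y 8.39 z -0.04 cm  roll -0.10 deg
```

View pics/w15.png

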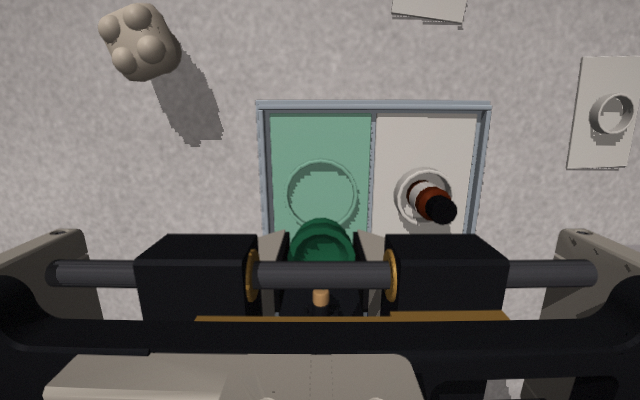

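```bash
python3 -m crank '{"xyz":[[-0.85,1,0],[0,2,0],[0,2,0],[0,1.5,0],[0,1,0],[0,0.4,0],[0,0,0],[0,0,0]],"roll":[0,0,0,0,0,0,0,0]}'; python3 - <<'E'
from h import *
go([.568,.031,0.0158],np.radians(-89.8))
E
```

```text
time: 33.45
tool_pos: [0.569, 0.0318, 0.0213]
tool_rot: [-1.57, 0.0, -1.568]
contact_force: [0.7, 0.1, -0.6]
opening: 0.0354
cur x 0.08 y 0.55 z -0.10 cm  fin x 0.08 y 0.55 z -0.10 cm  roll -0.03 deg
```

```bash
python3 -m crank '{"xyz":[[0,0.2,-0.05],[0,0.15,0],[0,0.1,0],[0,0.1,0],[0,0.05,0],[0,0,0],[0,0,0]],"roll":[0,0,0,0,0,0,0]}'
```

```text
time: 34.15
tool_pos: [0.5682, 0.0317, 0.0157]
tool_rot: [-1.57, -0.0, -1.568]
contact_force: [-2.4, -0.7, 7.4]
opening: 0.0353
```

Contact with the floor at about 7 N, so I'll release, lift and check.

```bash
python3 -m crank '{"xyz":[[0,0,0],[0,0,0],[0,0,0],[0,0,0]],"roll":[0,0,0,0]}' -0.1; python3 -m crank '{"xyz":[[0,-1,0],[0,-2,0],[0,-4,0],[0,-4,0],[0,-4,0],[2,-3,0],[3,-1,0],[0,0,0],[0,0,0],[0,0,0]],"roll":[0,0,0,0,0,0,0,0,0,0]}';  python3 - <<'E'
from h import *
c=robot.calibration("wrist");np.save("cal.npy",c,allow_pickle=True)
im=robot.read_camera("wrist");cv2.imwrite("pics/w16.png",im[:,:,::-1])
cv2.imwrite("pics/w16a.png",cv2.resize(im[80:280,230:430,::-1],None,fx=3,fy=3,interpolation=cv2.INTER_CUBIC))
im=robot.read_camera("top");cv2.imwrite("pics/top2.png",im[:,:,::-1])
im=robot.read_camera("scene");cv2.imwrite("pics/scene2.png",im[:,:,::-1])
cv2.imwrite("pics/scene2a.png",cv2.resize(im[130:280,200:400,::-1],None,fx=4,fy=4,interpolation=cv2.INTER_CUBIC))
E
```

```text
time: 34.55
tool_pos: [0.568, 0.0318, 0.0145]
tool_rot: [-1.571, 0.0, -1.568]
contact_force: [-0.1, -0.5, 0.1]
opening: 0.0503
time: 35.55
tool_pos: [0.5677, -0.0176, 0.2042]
tool_rot: [-1.572, 0.001, -1.568]
contact_force: [-0.5, 0.3, -0.7]
opening: 0.0504
```

View pics/w16a.png

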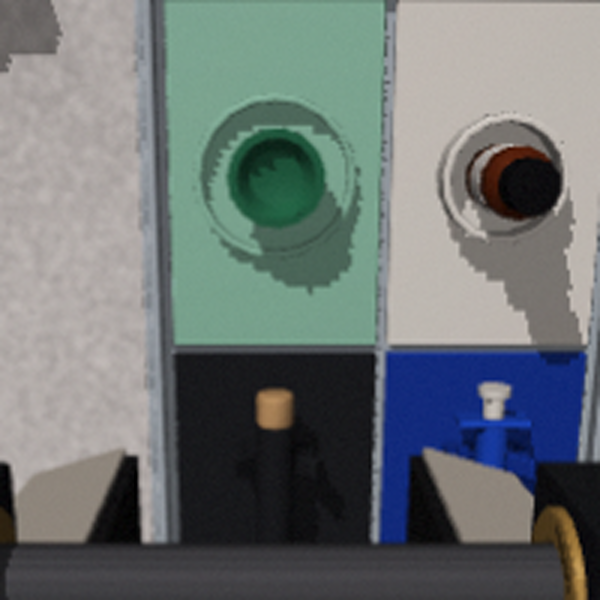

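View pics/top2.png

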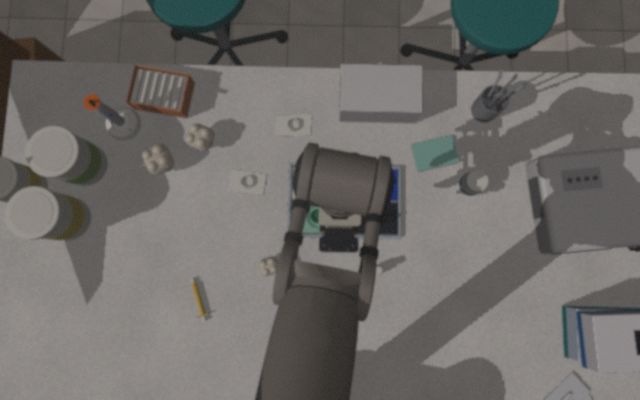

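View pics/scene2a.png

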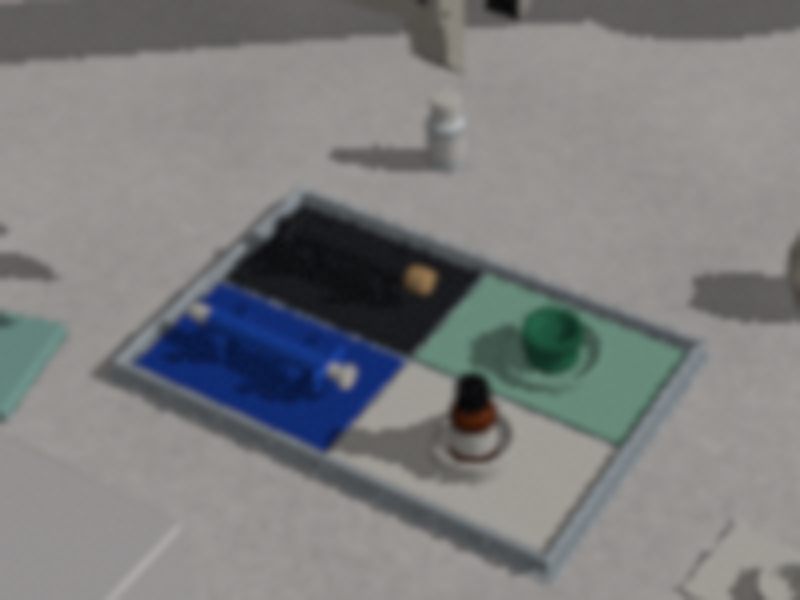

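```bash
python3 - <<'E'
from h import *
c=np.load("cal.npy",allow_pickle=True).item()
f=lambda u,v:(230+(u+.5)/3-.5,80+(v+.5)/3-.5)
print(px2w("wrist",[f(277,178)],.029,c).round(4),px2w("wrist",[f(278,177)],.013,c).round(4))
print(robot.hand_in())
E
```

```text
[[0.5685 0.0314 0.029 ]] [[0.5689 0.0308 0.013 ]]
the job is handed in; nothing more can be done
None
```

The tray is set up and handed in at about 36 s of the 118 s allowed. I placed the items in the order asked: etch syringe, composite syringe, amber bottle, glass dish.

- **Syringes:** in the last wrist and scene pictures both lie along their matching cradles. The etch syringe measured about 2 mm off centre lengthwise.
- **Bottle and dish:** both stand upright. The bottle measured within about 1 mm of the cup centre, and the dish within about 1 mm of the saucer centre. Both were lowered until they touched (about 5 N for the bottle, 7 N for the dish) before I released them.
- **Left alone:** I did not handle the yellow syringe or the clear bottle. They show where they started in the last top and scene pictures.
- **Disagreement:** the top camera read positions 3 to 4 mm off from the wrist camera in y, so I used the wrist readings, which matched the given part sizes.
- **Not checked:** the arm hid most of the tray in the last top picture, so that view could not confirm the placings.

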